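# Slide a specimen plate under a spring clip

### The arm

A 6-joint arm with a two-finger parallel gripper is mounted at the origin on the work surface. World frame = base frame: x ahead of the robot, y to its left, z up, the work surface at z = 0. Lengths are in mm, angles in rad, forces in N, time in s.
With the tool pointing down it reaches from about 350 to 975 mm from the base axis. Payload 7.1 kg.
Tool frame: the origin (TCP) lies between the finger pads; the fingertips stand 19 mm ahead of it and the grasp point (between the pads) is the TCP (ctrl.finger_overhang is the distance from the TCP to the fingertips, in mm); z points along the fingers, y is the line along which they close (so a half turn about z gives the same grasp; the last joint's range is limited). The gripper opens to 88 mm and grips with 3 to 60 N. Pads are 20 mm wide; open, the fingers measure 115 mm over their backs; the gripper's body (75 mm by 178 mm) begins 61 mm behind the grasp point.
Start: joints at [-1.258, 0.423, 1.63, -0, 1.089, -0.019], TCP at [203.608, -590.888, 219.175] pointing down, gripper open.
Joint ranges: [-3, 3], [-0.9, 2.11], [0.09, 2.58], [-1.31, 4.45], [0.11, 2.69], [-2.54, 2.54]. Speed limits (rad/s): [2.39, 2.39, 3.01, 3.14, 3.14, 3.14].

### API

Orientations are given as a rotation vector (axis times angle).
In Python, from workcell import ctrl gives the robot as it stands. The module is installed in compiled form; this text tells all that it offers.
- The arm moves only by the tool arm_command, never from a script. Its argument "rows" is one flat list of numbers, 7 for each row, row after row: the turn, a rotation vector about the tool's x, y, z scaled (see below), then the shift along the tool's x, y, z scaled (see below), then the opening, from -1 (shut) to 1 (fully open). A call has 1 to 5 rows; each row is the pose to reach, as a shift and turn from the pose commanded when the call began, along the tool's axes at that moment, turning the shorter way round; what a row does not reach only later rows make up. The controller multiplies each number of a shift by 80 mm and each number of a turn by 180 degrees. A row lasts 1/10 s, in which the tool goes at most 50 mm and 8.59 degrees, less where a joint would pass 70% of its speed; a pose out of reach is approached as far as the arm can. A call with a number of a shift or a turn outside -1 to 1 is refused whole. A call with a gripper value outside its range is refused whole. The fingers move at their own pace and stop on an object; the grip force is fixed at half the most. Time passes only in rows, so rows that repeat a pose let the fingers close. It gives the time, the measured TCP pose, the force, the opening and the grip force at its end, in the units of the state.
- ctrl.get_obs(): the state, without advancing time (a new reading comes with each control period).
- ctrl.get_image(name): name is "scene" or "top" or "wrist"; returns (picture, depth): 400x640x3 uint8, red, green, blue; 400x640 float32, mm along the optical axis (not along the pixel's ray), 0 where there is no reading.
- ctrl.camera_params(name): a dict with "camera_matrix" (3x3 intrinsics, pixels), "k1" (the pictures are not rectified: a ray, as slopes to the right and down, at radius r is drawn at 1 + k1 r^2 times it, then the intrinsics apply), "world_to_cam" (4x4, takes a point from world to camera coordinates); the wrist camera has in their place "tool_from_camera" (4x4, takes a point from camera to tool coordinates, whose origin is the TCP and whose axes are the flange's). Camera axes: x right, y down, z forward; pixel columns grow to the right and rows downward; lengths in mm; the calibration is good to about 2 mm. A picture is of the moment at which its call begins: read the wrist's pose just before it. camera_params takes no time and is no camera call.
- ctrl.close_job(): hands the job in; it is judged then, once.
The state is a dict: "t": time; "qpos": joint angles; "qvel": joint speeds; "joint_torque": joint torques, N m; "ee_pos": TCP position; "orientation": TCP orientation; "ft_force": force on the tool from outside, world axes, zero at the start; "moment": the same for the moment, N m; "width": finger opening in mm; "grasp_force": force on a finger pad.
Only numpy, scipy, OpenCV 4.12 (cv2) and the standard library are available. Lean on these libraries where they do the work, as an engineer would, in place of code of your own. Each camera call takes 0.05 s, during which the arm holds its last target. There are 200 camera calls.

### The job

Load the silver specimen plate on the black stage: with one fingertip hold the clip's red press bar down so that its jaw lifts, and while it is held push the plate with the other fingertip along its channel, beneath the jaw, fully home against the end stop. Then let the bar up so that the jaw closes on the plate, and move clear. Only push and press, gently: nothing is gripped or lifted, the bar is not forced against its stop, and everything else stays where it is.

Things in the scene. Friction and masses are not known exactly. Their poses are not given: they have to be found in the camera images.
- stage: Fixed black stage. Origin on the table below the channel's centre line; x = pushing direction along the channel, towards the end stop; y = across, towards the red bar; z up. Flat top 30 mm above the table, x -140..60, y -85..44 mm. Clip shaft (8 mm thick) along x at y 34 mm, 44 mm above the table, in two bearing blocks 20 mm high at x -135 and 31 mm.
- seat (a point): Point on the channel floor, 30 mm above the table, at stage x 5, y 0: the plate's origin is here when fully home. The channel runs along the stage's x, 42 mm wide between aluminium rails 4 mm high and 5 mm wide (x -136..40 mm). The 12 mm high end stop's face is 30 mm beyond this point.
- plate: Loose silver specimen plate, 60 (along its x) x 40 x 12 mm, about 80 g, a blue and copper spot on top. Origin: centre of its underside. It starts in the channel short of the jaw, origin at stage x -60..-35 mm. Its rear face, 30 mm behind the origin, stands 8 mm above the rails, free for a fingertip.
- clip (a joint): Tilt of the sprung rocker clip, rad. Pressing its red bar (+y side) down lifts its brass-tipped jaw over the channel. 0: at rest, jaw 5 mm above the channel floor, in the plate's way; 0.32: jaw resting on the plate; from 0.40 the plate passes freely; 0.70: hard stop. It springs back: 2.5 N on the bar starts it, 7 N holds it at 0.42, 9 N at 0.6.
- bar (a point): Top of the red press bar at its middle (moves with the clip). Round, 12 mm thick, 128 mm long, along the stage's x from -134 to -6 mm; keep off its last 12 mm at each end, where arms join it to the shaft. At rest at stage y 60 mm, just beyond the plate-carrying top's edge, top 49 mm above the table. A fingertip can slide along it.
- jaw (a point): Underside of the brass-tipped jaw (moves with the clip), along stage x 5 to 25 mm at y 13 mm. Bar top pressed to 38, 36, 34 mm above the table = tilt 0.43, 0.52, 0.62 (bar then at y 55 to 57 mm). Two fingertips level at 35 to 37 mm above the table thus hold the jaw open and push the plate 5 to 7 mm above the channel floor.
- mount0: Green resin specimen puck, 30 mm diameter, 20 mm high, loose on the stage beside the channel at -y. Origin at underside centre. Leave alone.
- mount1: Black specimen puck, as the green one, also on the stage. Leave alone.
- mount2: Blue specimen puck, same size, on the table at the left. Leave alone.
- bottle: Brown bottle, 56 mm diameter, 130 mm high, on the table at the right. Leave alone.
- jar: White jar, 60 mm diameter, 70 mm high, on the table at the right. Leave alone.
- brush: Brush 170 mm long, lying on the table at the left. Leave alone.
- tray: Grey divided tray 110 x 150 x 30 mm, on the table at the far left. Leave alone.
- cup: White cup, 70 mm diameter, 80 mm high, on the table at the far right. Leave alone.
There are look-alikes about, which are no part of the job. What is shaped like the stage but green, orange or purple is not meant.

How it is judged (in metres and radians):
On the way, in this order (a step that is already met when the one before it is completed fails the run):
1. the bar is held down by a finger, jaw open, before the plate is under it (value of joint clip above 0.36 rad and contact force between the fingers and clip above 1 N and x of plate in the frame of stage below -0.012 m), for 0.2 s.
2. the plate is home against the end stop while the bar is still held down (value of joint clip above 0.36 rad and contact force between the fingers and clip above 1 N and x of plate in the frame of stage above 0.002 m), for 0.1 s.
At the end, for the whole second after the job is handed in: The plate lies flat in the channel within 3 mm of fully home against the end stop, the clip's jaw is closed on it (tilt 0.24 to 0.40 rad, more than 1.5 N), all at rest (x of plate in the frame of stage between 0.002 and 0.008 m and value of joint clip between 0.24 and 0.4 rad and contact force between clip and plate above 1.5 N and z of plate in the frame of stage below 0.033 m and linear speed of plate below 0.01 m/s and angle between the x axis of plate and the x axis of stage, either way round below 0.06 rad); the robot touches nothing.
It fails at once if the plate is lifted (more than 6 mm) or tipped (z of plate in the frame of stage above 0.036 m or angle between plate's own z axis and vertical above 0.25 rad).
It fails at once if the bar is forced: more than 25 N on the clip (contact force between the arm and clip above 25 N).
It fails at once if the bar is forced: more than 25 N from the fingers (contact force between the fingers and clip above 25 N).
It fails at once if the clip is rammed with the plate (more than 25 N) (contact force between clip and plate above 25 N).
It fails at once if another thing is moved more than 12 mm or lifted (distance of any of mount0, mount1, mount2, bottle, jar, brush, tray, cup from where it was at the start of the episode above 0.012 m).
It also fails if it takes over 38 s, if anything falls off the work surface, if the arm or the gripper's body presses on something with over 40 N, if the wrist force passes 120 N, or if a joint passes its speed limit or range.

## Working session

There is one attempt and no reset: what is moved stays moved. The work goes in short steps, Python scripts to look and compute and a tool call to move; the robot and the scene stay as the last step left them, time stands still between calls to the robot, and variables do not carry over. Pictures are saved under pics/ and viewed, at most 10 in all, crops included, and the job is handed in when it is done.

Besides the shell and the picture viewer there is one more tool, called after "Emit:" by a JSON object that holds its "name" and its "arguments", one argument or row to a line. arm_command: Moves the arm, as the interface text tells. Shifts and turns lie within -1 to 1; 1 stands for 80 mm of shift or 180 degrees of turn. Its arguments: {"type":"object","properties":{"rows":{"type":"array","items":{"type":"number"}}},"required":["rows"]}

```bash
mkdir -p pics; cat > h.py <<'E'
import numpy as np, cv2
from scipy.spatial.transform import Rotation as R
from workcell import ctrl
def cam(n,obs=None):
    p=ctrl.camera_params(n);K=np.array(p["camera_matrix"]);k=p["k1"]
    if n=="wrist":
        T=np.eye(4);T[:3,:3]=R.from_rotvec(obs["orientation"]).as_matrix();T[:3,3]=obs["ee_pos"]
        C=T@np.array(p["tool_from_camera"])
    else: C=np.linalg.inv(np.array(p["world_to_cam"]))
    return K,k,C
def onplane(c,uv,z):
    K,k,C=c;uv=np.atleast_2d(np.float64(uv))
    s=cv2.undistortPoints(uv[:,None],K,np.array([k,0,0,0.]))[:,0]
    d=np.c_[s,np.ones(len(s))]@C[:3,:3].T
    return C[:3,3]+d*((z-C[2,3])/d[:,2])[:,None]
def world(c,dep,uv):
    K,k,C=c;uv=np.atleast_2d(np.float64(uv))
    s=cv2.undistortPoints(uv[:,None],K,np.array([k,0,0,0.]))[:,0]
    z=dep[uv[:,1].astype(int),uv[:,0].astype(int)]
    return (np.c_[s,np.ones(len(s))]*z[:,None])@C[:3,:3].T+C[:3,3]
E
python3 - <<'E'
from h import *
o=ctrl.get_obs();print(o)
print(ctrl.finger_overhang)
for n in("top","scene"):
    p,d=ctrl.get_image(n);cv2.imwrite(f"pics/{n}.png",p[:,:,::-1]);np.savez(f"{n}.npz",p=p,d=d)
E
```

```text
{'t': 0.0, 'qpos': array([-1.25800216e+00,  4.23809394e-01,  1.63066292e+00,  7.13819809e-07,
        1.08858731e+00, -1.89999751e-02]), 'qvel': array([-0.00168549, -0.00053655,  0.00139229, -0.00038315,  0.00174186,
       -0.00085906]), 'joint_torque': array([-1.41926455e-03, -5.44631946e+01, -2.73665839e+01,  6.41400623e-02,
        2.28069664e-02, -1.35640639e-04]), 'ee_pos': array([ 203.44522325, -590.38827651,  218.43196558]), 'orientation': array([-3.09702924e+00, -5.18553489e-01,  3.36143101e-04]), 'ft_force': array([ 0.23856502, -0.27487678, -0.17655743]), 'moment': array([-0.02160687,  0.01648697,  0.01675075]), 'grasp_force': 0.0, 'width': 87.52080246563958}
19.0
```

View pics/top.png

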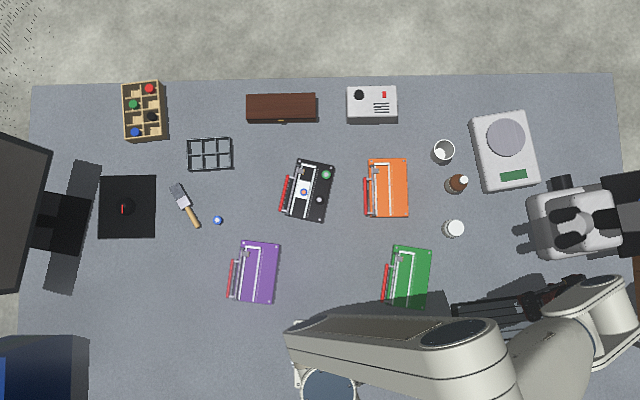

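The black stage is at about (308,190), with the red bar on its left at (286,194), the plate at about (303,188) and pucks at (327,175) and (320,199). Next I'll measure its pose roughly and zoom in.

```bash
python3 - <<'E'
from h import *
f=np.load("top.npz");p,d=f["p"],f["d"];c=cam("top")
print(c[2].round(2), c[0][0,0])
hsv=cv2.cvtColor(p,cv2.COLOR_RGB2HSV)
m=(((hsv[...,0]<8)|(hsv[...,0]>172))&(hsv[...,1]>150)&(hsv[...,2]>80)).astype(np.uint8)
roi=np.zeros_like(m);roi[155:225,272:300]=1;m*=roi
ys,xs=np.nonzero(m);print(len(xs))
r=cv2.minAreaRect(np.c_[xs,ys].astype(np.float32));b=cv2.boxPoints(r);print(r)
print(onplane(c,b,46).round(1))
print(onplane(c,[[xs.mean(),ys.mean()]],46))
print(world(c,d,[[327,175],[320,199],[303,190],[286,194],[312,215]]).round(1))
cv2.imwrite("pics/t2.png",cv2.resize(p[145:235,260:350,::-1],None,fx=6.6,fy=6.6,interpolation=cv2.INTER_CUBIC))
E
```

```text
[[-2.00000e-02 -9.90000e-01  1.10000e-01  3.40920e+02]
 [-1.00000e+00  2.00000e-02  1.00000e-02  5.01000e+00]
 [-1.00000e-02 -1.10000e-01 -9.90000e-01  1.41411e+03]
 [ 0.00000e+00  0.00000e+00  0.00000e+00  1.00000e+00]] 414.6981597284547
93
((283.4367370605469, 192.48524475097656), (2.499526023864746, 36.12950897216797), 13.134021759033203)
[[471.2 149.8  46. ]
 [588.9 121.3  46. ]
 [586.8 113.2  46. ]
 [469.1 141.7  46. ]]
[[528.83053163 131.53162205  46.        ]]
[[ 5.842e+02 -1.480e+01  4.870e+01]
 [ 5.041e+02  1.020e+01  4.820e+01]
 [ 5.359e+02  6.630e+01  4.510e+01]
 [ 5.296e+02  1.270e+02  2.000e-01]
 [ 4.531e+02  3.810e+01  2.790e+01]]
```

View pics/t2.png

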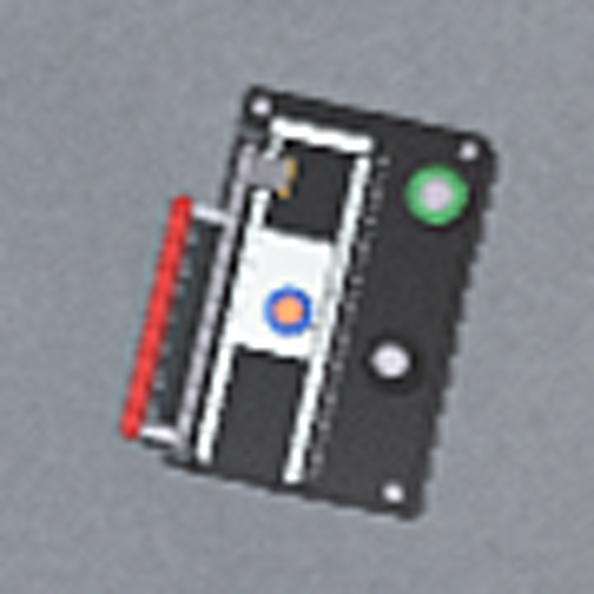

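The jaw is at about (285,175) in the crop, the plate centre at (288,312), and the bar runs from (183,203) to (130,432). So stage x points along world +x, turned about -13.6°. I'll carry the tool over it now.

Emit:
{"name": "arm_command", "arguments": {
  "rows": [0,0,0,1,-1,-0.5,0,0,0,0,1,-1,-0.5,0,0,0,0,1,-1,-0.5,0,0,0,0,1,-1,-0.5,0]
}}

```text
t: 0.5
ee_pos: [254.2, -487.8, 260.2]
orientation: [3.097, 0.523, 0.001]
ft_force: [-0.1, -0.3, -0.4]
width: 59.2
grasp_force: 0.0
```

Emit:
{"name": "arm_command", "arguments": {
  "rows": [0,0,0,1,-1,0,0,0,0,0,1,-1,0,0,0,0,0,1,-1,0,0,0,0,0,1,-1,0,0]
}}

```text
t: 0.9
ee_pos: [303.2, -387.2, 258.9]
orientation: [3.098, 0.522, -0.001]
ft_force: [0.0, -1.2, -0.9]
width: 44.1
grasp_force: 0.0
```

Emit:
{"name": "arm_command", "arguments": {
  "rows": [0,0,0,1,-1,0,0,0,0,0,1,-1,0,0,0,0,0,1,-1,0,0,0,0,0,1,-1,0,0]
}}

```text
t: 1.3
ee_pos: [353.0, -286.3, 259.2]
orientation: [3.097, 0.522, -0.0]
ft_force: [0.4, 0.1, -0.2]
width: 43.6
grasp_force: 0.0
```

Emit:
{"name": "arm_command", "arguments": {
  "rows": [0,0,0,1,-1,0,0,0,0,0,1,-1,0,0,0,0,0,1,-1,0,0,0,0,0,1,-1,0,0]
}}

```text
t: 1.7
ee_pos: [402.7, -184.9, 259.2]
orientation: [3.097, 0.522, 0.0]
ft_force: [0.6, -0.5, 0.2]
width: 43.9
grasp_force: 0.0
```

Emit:
{"name": "arm_command", "arguments": {
  "rows": [0,0,0,1,-1,0,0,0,0,0,1,-1,0,0,0,0,0,1,-1,0,0,0,0,0,1,-1,0,0]
}}

```text
t: 2.1
ee_pos: [452.2, -83.2, 259.0]
orientation: [3.097, 0.521, -0.0]
ft_force: [-0.1, -0.5, -1.1]
width: 43.7
grasp_force: 0.0
```

Emit:
{"name": "arm_command", "arguments": {
  "rows": [0,0,0.18,0.6,-1,0,0,0,0,0.18,0.6,-1,0,0,0,0,0.18,0.6,-1,0,0,0,0,0.18,0.6,-1,0,0,0,0,0.18,0.6,-1,0,0]
}}

```text
t: 2.6
ee_pos: [470.8, 6.8, 259.0]
orientation: [3.119, -0.37, -0.0]
ft_force: [0.1, 0.2, 0.2]
width: 43.9
grasp_force: 0.0
```

```bash
python3 - <<'E'
from h import *
o=ctrl.get_obs();print(o["t"],o["ee_pos"],o["orientation"],o["width"],o["ft_force"])
p,d=ctrl.get_image("wrist");cv2.imwrite("pics/w1.png",p[:,:,::-1]);np.savez("w1.npz",p=p,d=d,**{k:o[k] for k in("ee_pos","orientation")})
print(cam("wrist",o)[2].round(2))
E
```

```text
2.6 [470.76376659   6.79707053 259.03064451] [ 3.11881715e+00 -3.70329160e-01 -4.22230238e-04] 43.85945095098073 [0.07109993 0.23923017 0.21073118]
[[-2.3000e-01 -9.4000e-01 -2.6000e-01  5.4105e+02]
 [-9.7000e-01  2.3000e-01  6.0000e-02 -1.0730e+01]
 [ 0.0000e+00  2.7000e-01 -9.6000e-01  4.2465e+02]
 [ 0.0000e+00  0.0000e+00  0.0000e+00  1.0000e+00]]
```

View pics/w1.png

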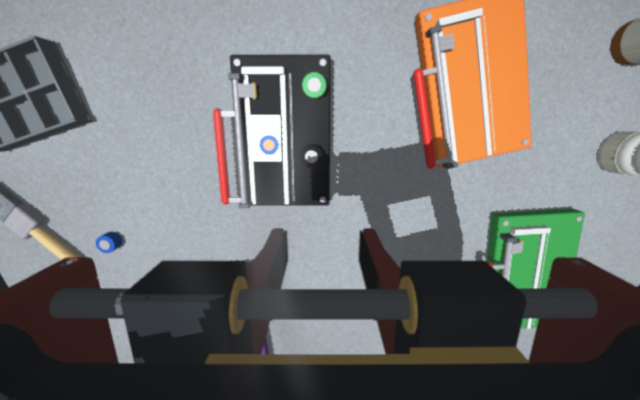

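The wrist view shows the bar from (218,110) to (225,203), the plate at (268,138), the jaw at (248,91), and the far stage corners at (231,55) and (328,55).

```bash
python3 - <<'E'
from h import *
f=np.load("w1.npz");p,d=f["p"],f["d"];c=cam("wrist",f)
hsv=cv2.cvtColor(p,cv2.COLOR_RGB2HSV).astype(int)
def comp(m,box):
    r=np.zeros(m.shape,np.uint8);x0,y0,x1,y1=box;r[y0:y1,x0:x1]=m[y0:y1,x0:x1]
    n,l,s,_=cv2.connectedComponentsWithStats(r);i=1+s[1:,4].argmax();return l==i
def pts(m): y,x=np.nonzero(m);return np.c_[x,y].astype(np.float32)
red=comp(((hsv[...,0]<8)|(hsv[...,0]>172))&(hsv[...,1]>150)&(hsv[...,2]>70),(205,95,240,215))
P=onplane(c,pts(red),45)[:,:2].astype(np.float32)
r=cv2.minAreaRect(P);print("bar",r,len(P),cv2.boxPoints(r).round(1).tolist())
# green/black stage outline at z=30 : dark mask hull
dark=comp((hsv[...,2]<75),(205,45,345,215))
h=onplane(c,pts(dark),30)[:,:2].astype(np.float32);r=cv2.minAreaRect(h);print("dark",r,cv2.boxPoints(r).round(1).tolist())
# plate spot and plate
spot=comp((hsv[...,0]>100)&(hsv[...,0]<130)&(hsv[...,1]>110)&(hsv[...,2]>80),(250,125,290,165))
q=pts(spot);(cx,cy),rad=cv2.minEnclosingCircle(q);print("spot",cx,cy,rad,onplane(c,[[cx,cy]],42))
K=world(c,d,pts(red));print("bar depth z",np.percentile(K[:,2],[50,90]),"plate",world(c,d,[[268,120],[268,155]]))
C=cv2.resize(p[40:220,200:345,::-1],None,fx=3.3,fy=3.3,interpolation=cv2.INTER_CUBIC);cv2.imwrite("pics/w1c.png",C)
E
```

```text
bar ((529.1007690429688, 130.8719482421875), (9.149813652038574, 123.06185913085938), 76.42626190185547) 520 [[468.20001220703125, 140.89999389648438], [587.7999877929688, 112.0], [590.0, 120.9000015258789], [470.3999938964844, 149.8000030517578]]
dark ((539.3700561523438, 44.024349212646484), (126.233154296875, 196.1269073486328), 76.77946472167969) [[429.5, 5.0], [620.4000244140625, -39.79999923706055], [649.2999877929688, 83.0], [458.29998779296875, 127.9000015258789]]
spot 268.76605224609375 144.5825653076172 9.017395973205566 [[531.38332955  64.54137566  42.        ]]
bar depth z [48.14290645 49.34412798] plate [[561.74975301  56.85293311  40.90678099]
 [518.51058654  69.31660963  42.42307043]]
```

View pics/w1c.png

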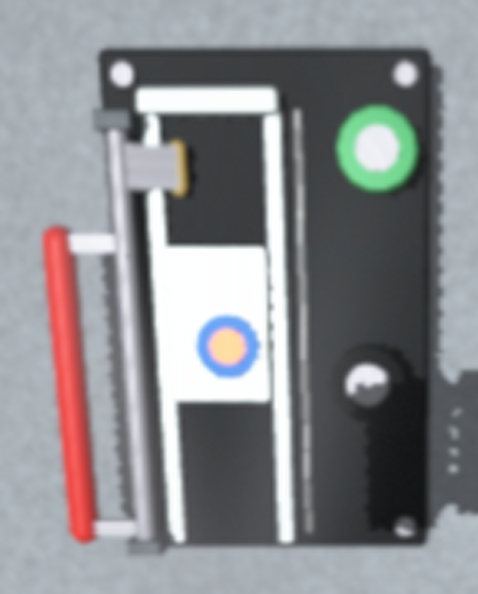

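```bash
cat >> h.py <<'E'
O=np.array([583.2,55.5]);a=np.radians(-13.4);S=np.array([[np.cos(a),-np.sin(a)],[np.sin(a),np.cos(a)]])
def tost(P): return (np.atleast_2d(P)[:,:2]-O)@S
def plan(o,sx,sy,z):
    "tool-axis shift (scaled) to stage x,y and TCP height z"
    w=np.r_[O+S@[sx,sy],z]; M=R.from_rotvec(o["orientation"]).as_matrix()
    tx=S[:,0]; yaw=np.degrees(np.arctan2(M[1,0],M[0,0]))
    print("at stage",tost(o["ee_pos"]).round(1),o["ee_pos"][2].round(1),"yaw",yaw.round(2),"shift/80",(M.T@(w-o["ee_pos"])/80).round(3),"t",o["t"])
E
python3 - <<'E'
from h import *
f=np.load("w1.npz");c=cam("wrist",f)
px=lambda L:[[200+x/3.3,40+y/3.3] for x,y in L]
print("rear",tost(onplane(c,px([(175,402),(220,402),(266,402)]),42)).round(1).tolist())
print("front",tost(onplane(c,px([(165,246),(215,246),(262,246)]),42)).round(1).tolist())
print("stop face",tost(onplane(c,px([(160,112),(265,112)]),42)).round(1).tolist(),"rails in rear ends z34",tost(onplane(c,px([(185,540),(279,540)]),34)).round(1).tolist())
plan(ctrl.get_obs(),-110,28,100)
E
```

```text
rear [[-75.2, 19.1], [-75.3, 0.8], [-75.3, -17.9]]
front [[-14.3, 19.0], [-14.4, -0.5], [-14.5, -18.9]]
stop face [[34.2, 17.6], [34.0, -22.1]] rails in rear ends z34 [[-135.8, 20.8], [-136.0, -19.8]]
at stage [[-98.1 -73.4]] 259.0 yaw -13.36 shift/80 [-0.147 -1.269  1.987] t 2.65
```

Emit:
{"name": "arm_command", "arguments": {
  "rows": [0,0,0,0.04,-1,0,-0.02,0,0,0,0.04,-1,0,-0.02,0,0,0,0.04,-1,0,-0.02]
}}

```text
t: 2.95
ee_pos: [493.7, 86.6, 259.2]
orientation: [-3.121, 0.359, -0.001]
ft_force: [-0.2, -0.6, 1.0]
width: 43.8
grasp_force: 0.0
```

Emit:
{"name": "arm_command", "arguments": {
  "rows": [0,0,0,0,-0.27,1,-0.02,0,0,0,0,-0.27,1,-0.02,0,0,0,0,-0.27,1,-0.02]
}}

```text
t: 3.25
ee_pos: [494.7, 105.3, 175.6]
orientation: [3.118, -0.362, -0.012]
ft_force: [-0.2, 0.0, -0.6]
width: 42.9
grasp_force: 0.0
```

Emit:
{"name": "arm_command", "arguments": {
  "rows": [0,0,0,0,0,0.9,-0.02,0,0,0,0,0,0.9,-0.02,0,0,0,0,0,0.9,-0.02]
}}

```text
t: 3.55
ee_pos: [496.1, 105.2, 106.0]
orientation: [3.119, -0.365, -0.007]
ft_force: [-1.4, -0.1, 0.1]
width: 43.0
grasp_force: 0.0
```

```bash
python3 - <<'E'
from h import *
o=ctrl.get_obs();plan(o,-95,28,55.5);print(o["width"],o["ft_force"])
p,d=ctrl.get_image("wrist");cv2.imwrite("pics/w2.png",p[:,:,::-1])
E
```

```text
at stage [[-96.2  28.1]] 106.0 yaw -13.36 shift/80 [0.017 0.    0.631] t 3.55
43.04996794031691 [-1.40470208 -0.12368748  0.13609599]
```

View pics/w2.png

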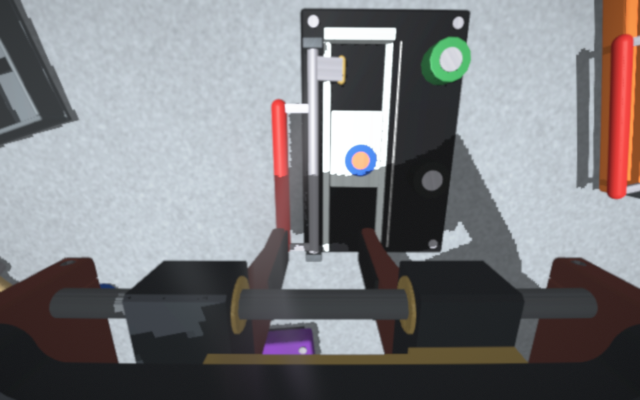

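The left finger (285,240) is over the bar line and the right finger (370,240) over the channel behind the plate, whose rear edge is at row 187. They straddle the shaft, so I'll lower gradually.

Emit:
{"name": "arm_command", "arguments": {
  "rows": [0,0,0,0,0,0.15,-0.02,0,0,0,0,0,0.3,-0.02,0,0,0,0,0,0.4,-0.02,0,0,0,0,0,0.43,-0.02,0,0,0,0,0,0.45,-0.02]
}}

```text
t: 4.1
ee_pos: [497.4, 107.0, 70.9]
orientation: [3.12, -0.366, -0.001]
ft_force: [-1.2, -0.4, 0.1]
width: 43.0
grasp_force: 0.0
```

Emit:
{"name": "arm_command", "arguments": {
  "rows": [0,0,0,0,0,0.04,-0.02,0,0,0,0,0,0.08,-0.02,0,0,0,0,0,0.12,-0.02,0,0,0,0,0,0.15,-0.02,0,0,0,0,0,0.15,-0.02]
}}

```text
t: 4.6
ee_pos: [497.3, 106.9, 58.9]
orientation: [3.12, -0.366, -0.001]
ft_force: [-0.1, -0.1, 0.3]
width: 43.3
grasp_force: 0.0
```

At a tip height of 40 mm there should be about 5 N on the bar, but I read almost nothing, so I'll check.

```bash
python3 - <<'E'
from h import *
o=ctrl.get_obs();plan(o,-95,28,55.5);print(o["width"],o["ft_force"],o["moment"])
p,d=ctrl.get_image("wrist");p2,d2=ctrl.get_image("scene")
c=cam("scene");K,k,C=c
w=np.r_[O+S@[-70,30],45];q=cv2.projectPoints(w[None],cv2.Rodrigues(np.linalg.inv(C)[:3,:3])[0],np.linalg.inv(C)[:3,3],K,np.array([k,0,0,0.]))[0].ravel();print(q)
x,y=q.astype(int);x=max(x,60);y=max(y,45)
A=cv2.resize(p[:300,200:480,::-1],(420,450));B=cv2.resize(p2[y-45:y+45,x-38:x+38,::-1],(380,450),interpolation=cv2.INTER_CUBIC)
cv2.imwrite("pics/w3.png",np.hstack([A,B]))
E
```

```text
at stage [[-95.5  30.1]] 58.9 yaw -13.39 shift/80 [0.006 0.026 0.042] t 4.6
43.29350573598597 [-0.10314075 -0.10055765  0.3395662 ] [ 0.0875115   0.0264271  -0.00618473]
[345.29931433 201.21077684]
```

View pics/w3.png

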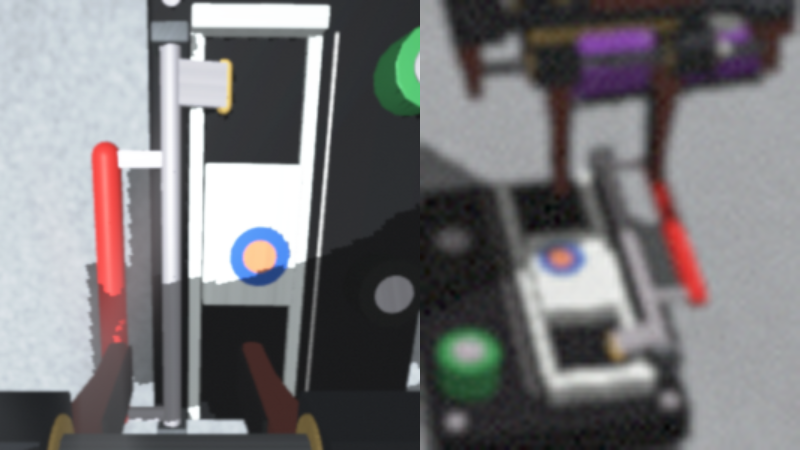

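```bash
python3 - <<'E'
from h import *
o=ctrl.get_obs();p,d=ctrl.get_image("wrist");c=cam("wrist",o)
for v in(226,230,234,238,242):
    uv=[[u,v] for u in range(258,296,3)];W=world(c,d,uv)
    print(v,[(x.round().astype(int).tolist(),int(z),p[v,u].tolist()) for x,z,(u,_) in zip(tost(W),W[:,2],uv)])
uv=[[u,150] for u in range(258,290,2)];W=world(c,d,uv);print([(x.round().astype(int).tolist(),int(z)) for x,z in zip(tost(W),W[:,2])])
uv=[[350,55],[352,60]];print(tost(world(c,d,uv)),world(c,d,uv))
E
```

```text
226 [([-106, 84], 0, [201, 206, 214]), ([-106, 81], 0, [141, 141, 146]), ([-106, 79], 0, [124, 122, 127]), ([-89, 66], 46, [137, 106, 109]), ([-88, 64], 48, [152, 88, 90]), ([-88, 62], 49, [154, 87, 88]), ([-88, 60], 48, [226, 96, 97]), ([-88, 58], 49, [229, 94, 94]), ([-89, 57], 46, [144, 78, 79]), ([-106, 61], 0, [124, 99, 102]), ([-106, 59], 0, [117, 118, 122]), ([-106, 56], 0, [112, 113, 117]), ([-106, 54], 0, [109, 112, 115])]
230 [([-109, 84], 0, [202, 208, 216]), ([-109, 81], 0, [162, 165, 171]), ([-110, 79], 0, [123, 123, 127]), ([-92, 67], 45, [132, 106, 108]), ([-91, 64], 47, [148, 86, 89]), ([-84, 59], 66, [110, 86, 87]), ([-84, 57], 66, [104, 85, 87]), ([-84, 55], 67, [101, 83, 84]), ([-84, 54], 65, [98, 79, 80]), ([-110, 61], 0, [105, 84, 86]), ([-110, 59], 0, [106, 106, 110]), ([-109, 56], 0, [108, 110, 113]), ([-110, 54], 0, [109, 111, 115])]
234 [([-113, 84], 0, [199, 206, 213]), ([-113, 82], 0, [191, 196, 204]), ([-113, 79], 0, [123, 123, 127]), ([-95, 67], 44, [129, 109, 112]), ([-84, 60], 72, [121, 85, 87]), ([-84, 58], 72, [103, 86, 87]), ([-84, 56], 72, [102, 85,
[... 761 characters left out ...]
90, 92]), ([-84, 58], 84, [99, 84, 85]), ([-84, 56], 83, [99, 83, 84]), ([-84, 54], 84, [98, 81, 83]), ([-84, 53], 83, [97, 81, 82]), ([-85, 52], 81, [77, 72, 74]), ([-89, 51], 73, [67, 64, 67]), ([-120, 59], 0, [89, 90, 94]), ([-120, 56], 0, [106, 109, 113]), ([-120, 54], 1, [105, 108, 112])]
[([-43, 80], 0), ([-43, 78], 0), ([-43, 77], 0), ([-39, 66], 46), ([-39, 64], 49), ([-39, 63], 49), ([-39, 62], 48), ([-39, 60], 49), ([-39, 59], 48), ([-39, 58], 46), ([-39, 57], 46), ([-39, 56], 45), ([-43, 61], 1), ([-43, 60], 0), ([-43, 58], 1), ([-43, 57], 0)]
[[15.97294957 13.36917785]
 [13.35890322 12.08328542]] [[601.83637898  64.80351615  41.16877746]
 [598.99549487  64.15843077  40.7218347 ]]
```

```bash
python3 - <<'E'
from h import *
o=ctrl.get_obs();g=np.mgrid[0:640,0:400].reshape(2,-1).T
for n in("wrist","scene"):
    p,d=ctrl.get_image(n);c=cam(n,o);W=world(c,d,g);s=tost(W);z=W[:,2];ok=d[g[:,1],g[:,0]]>0
    for nm,y0,y1 in(("bar f",46,64),("push f",-14,16)):
        for za,zb in((35,40),(40,46),(46,52),(52,58),(58,64),(64,72),(72,85)):
            m=ok&(s[:,0]>-112)&(s[:,0]<-80)&(s[:,1]>y0)&(s[:,1]<y1)&(z>za)&(z<zb)
            if m.sum(): print(n,nm,za,zb,m.sum(),"x",s[m,0].min().round(),s[m,0].max().round(),"y",s[m,1].min().round(),s[m,1].max().round(),p[g[m,1],g[m,0]].mean(0).round())
E
```

```text
wrist bar f 40 46 43 x -94.0 -81.0 y 55.0 57.0 [139.  82.  83.]
wrist bar f 46 52 161 x -91.0 -80.0 y 56.0 64.0 [173.  86.  88.]
wrist bar f 58 64 16 x -105.0 -84.0 y 51.0 58.0 [110.  88.  90.]
wrist bar f 64 72 131 x -105.0 -83.0 y 51.0 60.0 [89. 76. 78.]
wrist bar f 72 85 266 x -105.0 -83.0 y 51.0 60.0 [85. 75. 77.]
wrist push f 58 64 16 x -104.0 -84.0 y 1.0 8.0 [40. 32. 31.]
wrist push f 64 72 136 x -105.0 -83.0 y -1.0 8.0 [48. 35. 34.]
wrist push f 72 85 260 x -105.0 -83.0 y -1.0 8.0 [48. 35. 34.]
scene bar f 40 46 4 x -99.0 -87.0 y 57.0 60.0 [139.  76.  76.]
scene bar f 46 52 14 x -105.0 -81.0 y 58.0 64.0 [132.  57.  56.]
scene bar f 58 64 1 x -87.0 -87.0 y 62.0 62.0 [132. 126. 126.]
scene bar f 64 72 10 x -100.0 -83.0 y 53.0 61.0 [73. 58. 57.]
scene bar f 72 85 20 x -105.0 -81.0 y 53.0 61.0 [77. 68. 68.]
scene push f 58 64 1 x -88.0 -88.0 y 10.0 10.0 [48. 45. 43.]
scene push f 64 72 11 x -103.0 -82.0 y 1.0 10.0 [76. 63. 62.]
scene push f 72 85 20 x -104.0 -81.0 y 1.0 10.0 [89. 78. 77.]
```

Both depth views agree that the fingertips end at about z = 62 with the TCP at 58.9, so they sit about 3 mm behind the TCP rather than the stated 19 mm ahead of it. I trust the measurement here: the bar is untouched, still 49 mm high. I'll widen slightly, then go down feeling for contact.

Emit:
{"name": "arm_command", "arguments": {
  "rows": [0,0,0,0,0,0.04,0.07,0,0,0,0,0,0.08,0.07,0,0,0,0,0,0.11,0.07,0,0,0,0,0,0.12,0.07,0,0,0,0,0,0.12,0.07]
}}

```text
t: 5.35
ee_pos: [497.3, 106.9, 49.3]
orientation: [3.12, -0.366, -0.001]
ft_force: [-0.2, -0.0, -0.5]
width: 46.9
grasp_force: 0.0
```

Emit:
{"name": "arm_command", "arguments": {
  "rows": [0,0,0,0,0,0.02,0.07,0,0,0,0,0,0.04,0.07,0,0,0,0,0,0.05,0.07,0,0,0,0,0,0.05,0.07]
}}

```text
t: 5.75
ee_pos: [497.4, 107.0, 45.4]
orientation: [3.12, -0.366, -0.0]
ft_force: [0.3, 0.1, -0.4]
width: 47.0
grasp_force: 0.0
```

Emit:
{"name": "arm_command", "arguments": {
  "rows": [0,0,0,0,0,0.01,0.07,0,0,0,0,0,0.02,0.07,0,0,0,0,0,0.03,0.07,0,0,0,0,0,0.03,0.07]
}}

```text
t: 6.15
ee_pos: [497.6, 107.1, 43.3]
orientation: [-3.12, 0.366, -0.001]
ft_force: [-0.3, 1.2, 3.3]
width: 46.8
grasp_force: 1.3
```

```bash
cat > scan.py <<'E'
from h import *
o=ctrl.get_obs();plan(o,-95,29.5,33);print(o["width"],o["ft_force"])
g=np.mgrid[0:640,0:400].reshape(2,-1).T
for n in("wrist","scene"):
    p,d=ctrl.get_image(n);c=cam(n,o);W=world(c,d,g);s=tost(W);z=W[:,2];ok=d[g[:,1],g[:,0]]>0
    sx=tost(o["ee_pos"])[0,0]
    hsv=cv2.cvtColor(p,cv2.COLOR_RGB2HSV)[g[:,1],g[:,0]].astype(int);red=(hsv[:,1]>150)&((hsv[:,0]<8)|(hsv[:,0]>172))
    b=ok&red&(s[:,0]>-125)&(s[:,0]<-15)&(s[:,1]>45)&(s[:,1]<75)&(z>15);print(n,"bar z90",np.percentile(z[b],90).round(1),"y",np.percentile(s[b,1],[5,50,95]).round(1))
    j=ok&(s[:,0]>7)&(s[:,0]<23)&(s[:,1]>6)&(s[:,1]<13);print(" jaw z",np.median(z[j]).round(1))
    for nm,y0,y1 in(("bar f",46,70),("push f",-16,16)):
        m=ok&~red&(hsv[:,2]<125)&(s[:,0]>sx-6)&(s[:,0]<sx+14)&(s[:,1]>y0)&(s[:,1]<y1)&(z>36)&(z<100)
        if m.sum(): print(" ",nm,"z",np.percentile(z[m],[1,4]).round(1),"x",np.percentile(s[m,0],97).round(1),"y",np.percentile(s[m,1],[3,97]).round(1))
E
python3 scan.py
```

```text
at stage [[-95.2  30.4]] 43.3 yaw -13.39 shift/80 [0.002 0.011 0.129] t 6.15
46.77333458967966 [-0.30208476  1.21786731  3.26044693]
wrist bar z90 47.4 y [56.  59.2 65.1]
 jaw z 31.0
  bar f z [48.  50.5] x -83.4 y [52.9 62.8]
  push f z [47.7 50.7] x -83.4 y [-3.9  6.4]
scene bar z90 47.8 y [57.  60.5 65.3]
 jaw z 28.9
  bar f z [44.7 46.2] x -82.4 y [54.9 65. ]
  push f z [46.9 48. ] x -81.4 y [-2.7  7.3]
```

Contact is confirmed: 3.3 N at TCP 43.3, bar top at about 47.5. I'll press about 10 mm more, slowly.

Emit:
{"name": "arm_command", "arguments": {
  "rows": [0,0,0,0,0,0.025,0.07,0,0,0,0,0,0.05,0.07,0,0,0,0,0,0.07,0.07,0,0,0,0,0,0.09,0.07,0,0,0,0,0,0.09,0.07]
}}

```text
t: 6.75
ee_pos: [497.6, 106.7, 35.9]
orientation: [3.12, -0.366, 0.0]
ft_force: [-0.3, -1.5, 5.6]
width: 47.3
grasp_force: 3.2
```

Emit:
{"name": "arm_command", "arguments": {
  "rows": [0,0,0,0,0,0.02,0.07,0,0,0,0,0,0.04,0.07,0,0,0,0,0,0.04,0.07]
}}

```text
t: 7.05
ee_pos: [497.6, 106.5, 32.8]
orientation: [3.12, -0.366, 0.0]
ft_force: [-0.7, -3.0, 8.4]
width: 47.0
grasp_force: 4.2
```

```bash
python3 scan.py; python3 - <<'E'
from h import *
p,d=ctrl.get_image("wrist");cv2.imwrite("pics/w4.png",p[:,:,::-1])
E
```

```text
at stage [[-95.1  29.7]] 32.8 yaw -13.38 shift/80 [ 0.001  0.003 -0.002] t 7.05
47.03091041808006 [-0.72414879 -3.00597427  8.38682862]
wrist bar z90 37.0 y [52.4 55.7 61.8]
 jaw z 49.7
  bar f z [38.2 41.6] x -83.3 y [52.3 62.2]
  push f z [37.9 41.6] x -83.3 y [-4.3  5.8]
scene bar z90 38.2 y [54.  57.2 61.8]
 jaw z 28.5
  bar f z [39.1 41.6] x -81.5 y [54.2 64.7]
  push f z [38.3 40.1] x -82.7 y [-5.   7.8]
```

View pics/w4.png

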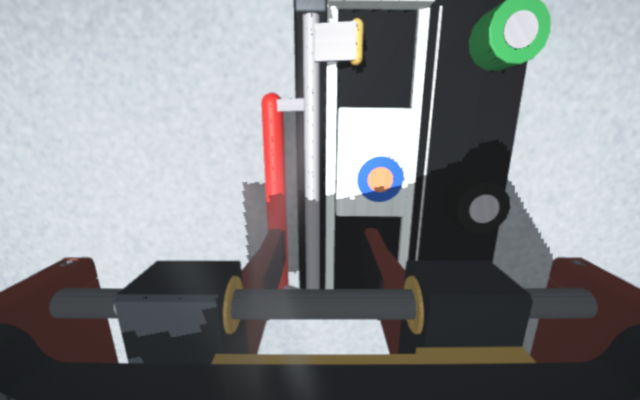

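The bar is at 37 mm with 8.4 N on it, and the jaw has lifted about 9 mm (it is clearly raised at (338,42)), with the push finger behind the plate. Now I'll slide forward.

Emit:
{"name": "arm_command", "arguments": {
  "rows": [0,0,0,0.05,0,0,0.07,0,0,0,0.1,0,0,0.07,0,0,0,0.16,0,0,0.07,0,0,0,0.22,0,0,0.07,0,0,0,0.28,0,0,0.07]
}}

```text
t: 7.7
ee_pos: [516.1, 101.3, 32.2]
orientation: [3.118, -0.366, -0.01]
ft_force: [-8.6, 0.5, 10.2]
width: 46.9
grasp_force: 5.1
```

Emit:
{"name": "arm_command", "arguments": {
  "rows": [0,0,0,0.06,0,0,0.07,0,0,0,0.12,0,0,0.07,0,0,0,0.18,0,0,0.07,0,0,0,0.24,0,0,0.07,0,0,0,0.28,0,0,0.07]
}}

```text
t: 8.2
ee_pos: [538.4, 96.2, 32.2]
orientation: [3.119, -0.366, -0.009]
ft_force: [-7.5, 0.7, 9.1]
width: 46.9
grasp_force: 4.6
```

```bash
cat > pl.py <<'E'
from h import *
o=ctrl.get_obs();plan(o,-35,29.5,33);print(o["width"],o["ft_force"])
p,d=ctrl.get_image("wrist");c=cam("wrist",o);cv2.imwrite("pics/w5.png",p[:,:,::-1])
g=np.mgrid[0:640,0:400].reshape(2,-1).T;W=world(c,d,g);s=tost(W);z=W[:,2]
m=(abs(s[:,1]+10)<6)&(abs(z-42)<2.5)&(s[:,0]<33.5)&(p[g[:,1],g[:,0]].sum(1)>250);print("plate x",np.percentile(s[m,0],[0.5,1,99,99.5]).round(1),"z",np.median(z[m]))
hsv=cv2.cvtColor(p,cv2.COLOR_RGB2HSV)[g[:,1],g[:,0]].astype(int);b=(hsv[:,0]>100)&(hsv[:,0]<130)&(hsv[:,1]>110)&(abs(z-42)<4)&(abs(s[:,1])<20)
if b.sum(): print("spot",(s[b].min(0)+s[b].max(0))/2)
r=(hsv[:,1]>150)&((hsv[:,0]<8)|(hsv[:,0]>172))&(s[:,0]>-130)&(s[:,0]<0)&(s[:,1]>45)&(s[:,1]<75)&(z>15)
if r.sum(): print("bar z",np.percentile(z[r],90))
E
python3 pl.py
```

```text
at stage [[-53.   29.2]] 32.2 yaw -13.38 shift/80 [ 0.225 -0.004 -0.012] t 8.2
46.903727492228505 [-7.54268242  0.74322197  9.12876658]
plate x [-41.3 -41.   18.1  18.1] z 42.19330281383185
spot [-19.69602683  -2.32473763]
bar z 36.385659525897495
```

The plate is at x of about -12, bar still held with the jaw clear. It needs 17 mm more.

Emit:
{"name": "arm_command", "arguments": {
  "rows": [0,0,0,0.04,0,0,0.07,0,0,0,0.08,0,0,0.07,0,0,0,0.12,0,0,0.07,0,0,0,0.15,0,0,0.07,0,0,0,0.17,0,0,0.07]
}}

```text
t: 8.75
ee_pos: [551.3, 93.1, 32.2]
orientation: [3.119, -0.366, -0.009]
ft_force: [-8.8, 0.4, 10.3]
width: 46.9
grasp_force: 5.2
```

```bash
python3 pl.py
```

```text
at stage [[-39.8  29.2]] 32.2 yaw -13.38 shift/80 [ 0.059 -0.004 -0.011] t 8.75
46.906748621562116 [-8.76447807  0.44386779 10.30455397]
plate x [-28.2 -27.8  31.4  31.4] z 42.219082347097824
spot [-6.37785294 -2.18776335]
bar z 36.494978421990524
```

Emit:
{"name": "arm_command", "arguments": {
  "rows": [0,0,0,0.012,0,0,0.07,0,0,0,0.024,0,0,0.07,0,0,0,0.036,0,0,0.07,0,0,0,0.036,0,0,0.07]
}}

```text
t: 9.2
ee_pos: [554.3, 92.4, 32.2]
orientation: [3.119, -0.365, -0.009]
ft_force: [-7.2, -0.2, 7.7]
width: 46.9
grasp_force: 4.5
```

Emit:
{"name": "arm_command", "arguments": {
  "rows": [0,0,0,0.01,0,0,0.07,0,0,0,0.015,0,0,0.07,0,0,0,0.015,0,0,0.07]
}}

```text
t: 9.5
ee_pos: [554.5, 92.3, 32.1]
orientation: [3.119, -0.366, -0.012]
ft_force: [-9.9, 2.0, 10.5]
width: 46.8
grasp_force: 5.5
```

```bash
python3 pl.py
```

```text
at stage [[-36.5  29.1]] 32.1 yaw -13.38 shift/80 [ 0.018 -0.004 -0.012] t 9.5
46.84834368524442 [-9.87381951  1.97986997 10.46146119]
plate x [-24.7 -24.4  33.1  33.2] z 42.25123331210516
spot [-3.19248812 -2.10487962]
bar z 36.22848508583947
```

View pics/w5.png

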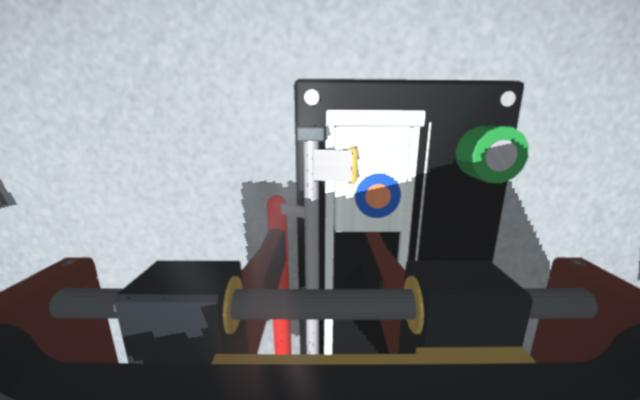

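The plate's front edge meets the end-stop (row 125) with the jaw raised over it, and the force rose while motion stopped, so it is home. Now I'll back off the plate 4 mm with the bar still held, then let the bar up slowly.

Emit:
{"name": "arm_command", "arguments": {
  "rows": [0,0,0,0.01,0,0,0.07,0,0,0,0.01,0,0,0.07,0,0,0,-0.02,0,0,0.07,0,0,0,-0.06,0,0,0.07,0,0,0,-0.06,0,0,0.07]
}}

```text
t: 10.05
ee_pos: [554.2, 93.1, 33.2]
orientation: [3.12, -0.366, 0.003]
ft_force: [-1.9, -3.2, 7.1]
width: 46.7
grasp_force: 4.1
```

Emit:
{"name": "arm_command", "arguments": {
  "rows": [0,0,0,0,0,-0.03,0.07,0,0,0,0,0,-0.06,0.07,0,0,0,0,0,-0.09,0.07,0,0,0,0,0,-0.12,0.07,0,0,0,0,0,-0.15,0.07]
}}

```text
t: 10.55
ee_pos: [553.1, 93.5, 44.5]
orientation: [3.12, -0.366, -0.001]
ft_force: [0.7, -0.5, 1.1]
width: 47.2
grasp_force: 0.0
```

Emit:
{"name": "arm_command", "arguments": {
  "rows": [0,0,0,0,0,-0.2,0.07,0,0,0,0,0,-0.5,0.07,0,0,0,0,0,-0.9,0.07,0,0,0,0,0,-1,0.07,0,0,0,0,0,-1,0.07]
}}

```text
t: 11.05
ee_pos: [554.4, 93.7, 125.9]
orientation: [-3.119, 0.366, -0.004]
ft_force: [1.1, -0.2, 0.4]
width: 47.2
grasp_force: 0.0
```

```bash
python3 pl.py
```

```text
at stage [[-36.9  30.5]] 125.9 yaw -13.39 shift/80 [0.02  0.014 1.162] t 11.05
47.228719801982116 [ 1.08175664 -0.23964706  0.38873266]
plate x [-25.  -24.9  32.8  32.8] z 42.26320229869617
spot [-3.11628951 -2.46173272]
bar z 41.21799765322185
```

View pics/w5.png

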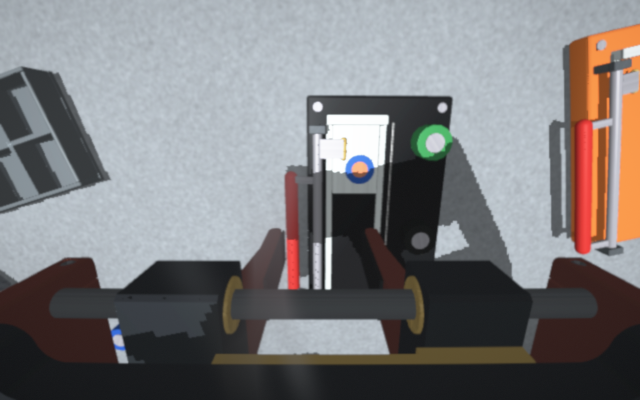

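The plate is home (rear edge at stage x -25) and the jaw rests on it (bar 41 mm, tilt about 0.32). The fingers are clear, so I'll let it settle and hand in.

Emit:
{"name": "arm_command", "arguments": {
  "rows": [0,0,0,0,0,-0.3,0.07,0,0,0,0,0,-0.3,0.07,0,0,0,0,0,-0.3,0.07,0,0,0,0,0,-0.3,0.07,0,0,0,0,0,-0.3,0.07]
}}

```text
t: 11.6
ee_pos: [552.8, 93.5, 147.5]
orientation: [3.12, -0.366, -0.003]
ft_force: [0.2, -0.1, -0.3]
width: 47.3
grasp_force: 0.0
```

```bash
python3 -c "
from workcell import ctrl;print(ctrl.close_job())"
```

```text
the job is handed in; nothing more can be done
None
```

I handed the job in at 11.6 s with the plate measured home against the end stop, the jaw closed on it and the arm clear; the hand-in gave no verdict, and the fingertips measured about 3–4 mm behind the TCP, not 19 mm ahead as stated, so I worked from the measured position.

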